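Rotate the pantry stock: new tins behind and below the old

ROBOT

A 6-joint arm with a two-finger parallel gripper is mounted at the origin on the work surface. World frame = base frame: x ahead of the robot, y to its left, z up, the work surface at z = 0. Lengths are in m, angles in rad, forces in N, time in s.
With the tool pointing down it reaches from about 0.25 to 0.85 m from the base axis. Payload 12.5 kg.
Tool frame: the origin (TCP) lies between the finger pads; the fingertips stand 11 mm ahead of it and the grasp point (between the pads) lies 8 mm behind it; x points along the fingers, y is the direction in which the jaws open and shut, and the axes are right-handed (so a half turn about x gives the same grasp; the last joint's range is limited). The gripper opens to 93 mm and grips with 3 to 60 N. Pads are 15 mm wide; open, the fingers measure 128 mm over their backs; the gripper's body (75 mm by 188 mm) begins 65 mm behind the grasp point.
Start: joints at [-1.319, 0.351, 1.652, -0, 1.139, -0.085], TCP at [0.182, -0.519, 0.23] pointing down, gripper open.
Joint ranges: [-2.75, 2.75], [-0.79, 2.1], [0.01, 2.65], [-1.57, 4.71], [0.07, 3.14], [-2.87, 2.87]. Speed limits (rad/s): [2.22, 2.22, 2.79, 3.14, 3.14, 3.14].

INTERFACE

Orientations are given as a unit quaternion [w, x, y, z].
In Python, from plant import manip, grab_frame, camera_info gives the robot as it stands. The module is installed in compiled form; this text tells all that it offers.
- The arm moves only by the tool servo_tool, never from a script. Its argument "series" is a list of rows, each a list of 3 entries, a list of its own where there are three numbers: the turn, a rotation vector about the world's x, y, z in rad, then the shift along the world's x, y, z in m, then the opening in per cent of the stroke, from 0 (shut) to 100 (fully open). A call has exactly 8 rows; each row is the pose to reach, as a shift and turn from the pose commanded when the call began; what a row does not reach only later rows make up. A row lasts 1/10 s, in which the tool goes at most 50 mm and 8.59 degrees, less where a joint would pass 70% of its speed; a pose out of reach is approached as far as the arm can. A call with a gripper value outside its range is refused whole. The fingers move at their own pace and stop on an object; the grip force is fixed at half the most. Time passes only in rows, so rows that repeat a pose let the fingers close, or fill a call up. It gives the time, the measured TCP pose, the force and the opening at its end, in the units of the state.
- manip.state(): the state, without advancing time (a new reading comes with each control period).
- grab_frame(name): name is "scene" or "top" or "wrist"; returns the picture (420x560x3 uint8, blue, green, red); there is no depth.
- camera_info(name): a dict with "camera_matrix" (3x3 intrinsics, pixels), "k1" (the pictures are not rectified: a ray, as slopes to the right and down, at radius r is drawn at 1 + k1 r^2 times it, then the intrinsics apply), "extrinsics" (4x4, takes a point from camera to world coordinates). Camera axes: x right, y down, z forward; pixel columns grow to the right and rows downward; lengths in m; the calibration is good to about 2 mm. A picture is of the moment at which its call begins: read the wrist's pose just before it. camera_info takes no time and is no camera call; for the wrist camera it gives the pose at the moment of the call.
- manip.close_job(): hands the job in, once; it reports no verdict.
The state is a dict: "clock": time; "joint_positions": joint angles; "joint_velocities": joint speeds; "joint_efforts": joint torques, N m; "ee_pos": TCP position; "eef_rot": TCP orientation; "force": force on the tool from outside, world axes, zero at the start; "ft_torque": the same for the moment, N m; "grip_width": opening from 0.0 (shut) to 1.0 (fully open).
Only numpy, scipy, OpenCV 4.12 (cv2) and the standard library are available. Lean on these libraries where they do the work, as an engineer would, in place of code of your own. Each camera call takes 0.05 s, during which the arm holds its last target.

TASK

Put the new tins (white dot on the lid) away on the wooden pantry tray so that the old ones get used first: each new tall tin goes straight behind the old tall tin of its colour, towards the tray's back board and no more than a finger's width from it; the new flat fish tin goes midway between the two old tall tins, in line with them, and the old fish tin from the back of the tray goes squarely on top of it. All stand upright; leave the two old tall tins, the pickle jar and the spice jar where they are.

Things in the scene. Friction and masses are not known exactly. Their poses are not given: they have to be found in the camera images.
- tray: Fixed wooden pull-out pantry tray, 260 mm deep (its x) by 390 mm wide (its y). Origin: centre of its underside; x points from its low front lip to its higher back board (away from the robot, turned by up to 0.15 rad), y to its left, z up. Its floor lies 12 mm above the origin; front and side lips 10 mm thick, tops 26 mm above the origin; back board 12 mm thick, top 56 mm above the origin. It stands on the left or the right half of the bench.
- carton: Fixed cut-down cardboard case the new groceries came in, on the other half of the bench: 280 mm (x) by 360 mm (y), walls 24 mm high and 4 mm thick, inner floor 4 mm above its origin, which is the centre of its underside.
- old_red_mid (a point): Old tomato tin, red label and red lid without a dot, standing at one end of the tray's front row, 65 mm in front of the tray's middle and 140 mm to one side of it (left or right). Size of all four tall tins: 66 mm across, 80 mm tall, about 0.3 kg; point: centre, half-way up (40 mm above its foot), z up along its axis.
- old_green_mid (a point): Old pea tin, green label and green lid without a dot, at the other end of the tray's front row. Size and point as for the old tomato tin.
- new_red_mid (a point): New tomato tin, red label and red lid with a round white dot, standing in the carton. Size and point as for the old tomato tin.
- new_green_mid (a point): New pea tin, green label and green lid with a round white dot, standing in the carton. Size and point as for the old tomato tin.
- new_flat_mid (a point): New fish tin: flat, blue label and gold lid with a round white dot, standing in the carton. 66 mm across, 38 mm tall, about 0.15 kg, flat top and bottom; point: centre, half-way up (19 mm above its foot), z up along its axis.
- old_flat_mid (a point): Old fish tin: flat, blue label and gold lid without a dot, standing on the tray near the middle of its back board. 66 mm across, 38 mm tall, about 0.15 kg, flat top and bottom; point: centre, half-way up (19 mm above its foot), z up along its axis.
- pickles_mid (a point): Pickle jar, glass with a white lid, 60 mm across, 82 mm tall, standing in the carton among the new tins; it stays there. Point: centre, half-way up.
- spice_mid (a point): Small amber spice jar with a black lid, 40 mm across, 58 mm tall, standing in the back left corner of the tray; it stays there. Point: centre, half-way up.

How it is judged:
By the outcome, as a careful person would: the job done as asked, in the order asked, and still so for the second after the job is handed in, with the robot touching nothing.
It also fails if it takes over 112 s, if anything falls off the work surface, if the arm or the gripper's body presses on something with over 40 N, if the wrist force passes 120 N, or if a joint passes its speed limit or range.

## Working session

There is one attempt and no reset: what is moved stays moved. The work goes in short steps, Python scripts to look and compute and a tool call to move; the robot and the scene stay as the last step left them, time stands still between calls to the robot, and variables do not carry over. Pictures are saved under pics/ and viewed, and the job is handed in when it is done.

Besides the shell and the picture viewer there is one more tool, called after "Emit:" by a JSON object that holds its "name" and its "arguments", one argument or row to a line. servo_tool: Moves the arm, as the interface text tells. Its arguments: {"type":"object","properties":{"series":{"type":"array"}},"required":["series"]}

```bash
mkdir -p pics; python3 - <<'E'
from plant import manip, grab_frame, camera_info
import cv2,numpy as np
s=manip.state(); print({k:np.round(v,3).tolist() for k,v in s.items()})
for n in ["scene","top","wrist"]:
    i=camera_info(n); print(n,np.round(i["camera_matrix"],1).tolist(),i["k1"],np.round(i["extrinsics"],4).tolist())
for n in ["top","scene"]:
    cv2.imwrite(f"pics/{n}0.png",grab_frame(n))
E
```

```text
{'clock': 0.0, 'joint_positions': [-1.319, 0.351, 1.652, 0.0, 1.139, -0.085], 'joint_velocities': [0.0, -0.001, -0.0, -0.001, -0.0, -0.001], 'joint_efforts': [-0.001, -49.732, -28.526, 0.07, 0.026, -0.0], 'ee_pos': [0.182, -0.519, 0.229], 'eef_rot': [-0.118, -0.697, -0.119, 0.697], 'force': [0.111, -0.096, -0.817], 'ft_torque': [-0.027, -0.017, 0.003], 'grip_width': 1.004}
scene [[405.2, 0.0, 276.5], [0.0, 405.2, 201.7], [0.0, 0.0, 1.0]] -0.09726168636627387 [[0.6886, 0.4879, -0.5364, 1.0095], [0.725, -0.4487, 0.5226, -0.4452], [0.0143, -0.7488, -0.6627, 0.619], [0.0, 0.0, 0.0, 1.0]]
top [[517.9, 0.0, 274.2], [0.0, 517.9, 212.5], [0.0, 0.0, 1.0]] 0.0028729951111563703 [[-0.0009, -0.9786, 0.2056, 0.3158], [-1.0, 0.0021, 0.0059, -0.0054], [-0.0062, -0.2055, -0.9786, 1.1466], [0.0, 0.0, 0.0, 1.0]]
wrist [[347.6, 0.0, 286.2], [0.0, 347.6, 208.2], [0.0, 0.0, 1.0]] -0.03027435273539604 [[0.329, -0.901, -0.2828, 0.2605], [-0.9443, -0.3148, -0.0958, -0.4899], [-0.0027, 0.2986, -0.9544, 0.3839], [0.0, 0.0, 0.0, 1.0]]
```

View pics/top0.png

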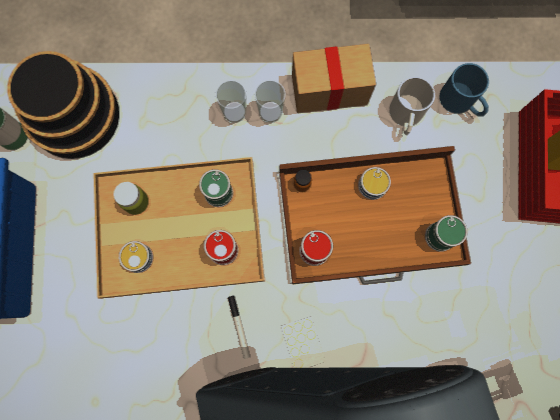

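View pics/scene0.png

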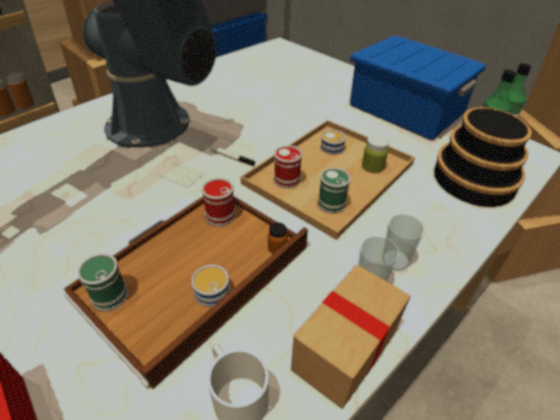

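The top view shows the carton on the left (+y) and the tray on the right. New tins: green at (215,187), red at (220,246), flat at (135,256), and the pickle jar at (129,197). On the tray: old red (317,247), old green (449,232), old flat (376,183), and the spice jar at (303,181). Next I'll measure the lids.

```bash
cat > h.py <<'E'
import cv2,numpy as np
from plant import manip, grab_frame, camera_info
def ray(info,uv):
    K=np.array(info["camera_matrix"]);E=np.array(info["extrinsics"]);k=info["k1"]
    d=np.array([(uv[0]-K[0,2])/K[0,0],(uv[1]-K[1,2])/K[1,1]]);s=d.copy()
    for _ in range(20): s=d/(1+k*(s@s))
    return E[:3,3],E[:3,:3]@np.array([s[0],s[1],1.])
def plane(info,uv,z):
    o,d=ray(info,np.array(uv,float)); return (o+d*(z-o[2])/d[2])
def proj(info,P):
    K=np.array(info["camera_matrix"]);E=np.array(info["extrinsics"]);k=info["k1"]
    c=E[:3,:3].T@(np.array(P)-E[:3,3]); s=c[:2]/c[2]; s=s*(1+k*(s@s))
    return np.array([K[0,0]*s[0]+K[0,2],K[1,1]*s[1]+K[1,2]])
def st():
    s=manip.state(); print(round(s["clock"],2),np.round(s["ee_pos"],4),np.round(s["eef_rot"],3),np.round(s["force"],1),round(s["grip_width"],3),np.round(s["joint_positions"],2))
    return s
E
python3 - <<'E'
from h import *
im=cv2.imread("pics/top0.png"); 
a=cv2.resize(im[140:310,85:285],None,fx=4,fy=3.5*4/3.5,interpolation=cv2.INTER_CUBIC)[:600]
cv2.imwrite("pics/carton.png",cv2.resize(im[150:300,85:275],None,fx=4,fy=4,interpolation=cv2.INTER_CUBIC))
cv2.imwrite("pics/tray.png",cv2.resize(im[140:290,275:475],None,fx=4,fy=4,interpolation=cv2.INTER_CUBIC))
E
```

```text
(no output)
```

View pics/carton.png

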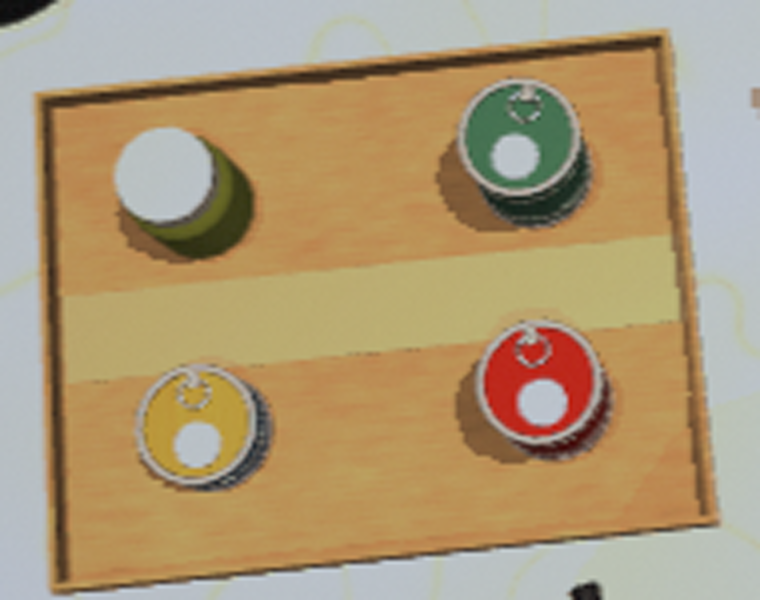

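View pics/tray.png

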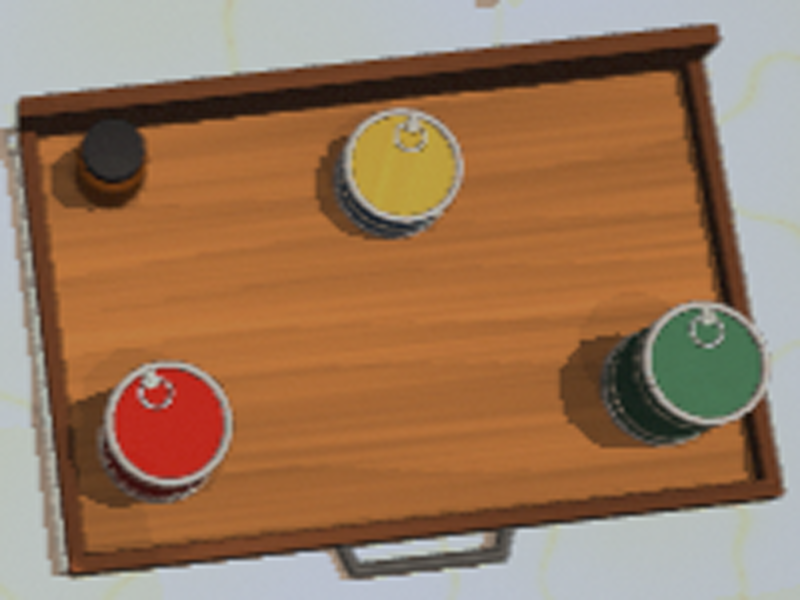

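```bash
cat >> h.py <<'E'
def lid(im,seed,kind,r=20):
    h=cv2.cvtColor(im,cv2.COLOR_BGR2HSV); H,S,V=[h[...,i].astype(int) for i in range(3)]
    m={'r':((H<8)|(H>172))&(S>150)&(V>150),'g':(H>65)&(H<90)&(S>70)&(V>85),'y':(H>19)&(H<32)&(S>110)&(V>120),'w':(S<40)&(V>190),'k':(V<60)}[kind].astype(np.uint8)
    k=np.zeros_like(m); cv2.circle(k,(int(seed[0]),int(seed[1])),r,1,-1); m=m*k
    n,l,s,c=cv2.connectedComponentsWithStats(m); b=1+np.argmax(s[1:,4])
    pts=np.argwhere(l==b)[:,::-1].astype(np.float32)
    hull=cv2.convexHull(pts); 
    e=cv2.fitEllipse(hull) if len(hull)>5 else None
    M=cv2.moments(hull); return np.array([M['m10']/M['m00'],M['m01']/M['m00']]),s[b,4],e
TOP0=dict(old_red=((317,247),'r',.092),old_green=((451,231),'g',.092),old_flat=((376,182),'y',.050),new_red=((220,246),'r',.084),new_green=((215,184),'g',.084),new_flat=((134,257),'y',.042),pickles=((126,194),'w',.086),spice=((303,178),'k',.07))
E
python3 - <<'E'
from h import *
im=cv2.imread("pics/top0.png"); I=camera_info("top"); J=camera_info("scene"); sc=cv2.imread("pics/scene0.png")
P={}
for n,(s,k,z) in TOP0.items():
    c,a,e=lid(im,s,k,18 if k!='k' else 12); p=plane(I,c,z); P[n]=p
    print(n,np.round(c,1),a,np.round(e[1],1),np.round(p,4), 'scene px',np.round(proj(J,p),1))
d=P['old_red']-P['old_green']; print(np.hypot(*d[:2]),np.arctan2(-d[0],d[1]))
# tray lip corners
for uv,z in [((275+72/4,140+573/4),.026),((275+782/4,140+493/4),.026),((275+20/4,140+100/4),.056),((275+718/4,140+27/4),.056)]:
    print(np.round(plane(I,uv,z),4))
for uv in [(36,95),(667,32),(53,592),(719,522)]: print('carton',np.round(plane(I,(85+uv[0]/4,150+uv[1]/4),.024),4))
E
```

```text
old_red [316.8 245.4] 507 [26.7 27.2] [ 0.4681 -0.0864  0.092 ] scene px [217.7 186.8]
old_green [451.  230.4] 488 [25.5 27.5] [ 0.4988 -0.3632  0.092 ] scene px [ 98.1 266.3]
old_flat [375.3 181. ] 471 [24.4 25.7] [ 0.616 -0.22   0.05 ] scene px [210.4 277.6]
new_red [219.1 245.1] 379 [26.4 27.2] [0.4703 0.1151 0.084 ] scene px [288.2 152.5]
new_green [214.1 183.7] 317 [24.8 25.7] [0.6016 0.1286 0.084 ] scene px [335.5 175.8]
new_flat [133.5 255.8] 377 [25.1 26.6] [0.4536 0.3031 0.042 ] scene px [333.5 135.8]
pickles [125.2 193. ] 403 [21.7 23. ] [0.5811 0.3157 0.086 ] scene px [378.5 139.7]
spice [302.4 175.5] 252 [18.4 19.3] [ 0.6233 -0.0598  0.07  ] scene px [279.4 227.7]
0.2785040839373381 0.11023201917658819
[ 0.3957 -0.0389  0.026 ]
[ 0.4381 -0.4226  0.026 ]
[ 0.6512 -0.0116  0.056 ]
[ 0.692  -0.3964  0.056 ]
carton [0.6416 0.4075 0.024 ]
carton [0.6777 0.0521 0.024 ]
carton [0.365  0.3788 0.024 ]
carton [0.4018 0.0219 0.024 ]
```

```bash
python3 - <<'E'
from h import *
im=cv2.imread("pics/top0.png"); I=camera_info("top"); J=camera_info("scene"); sc=cv2.imread("pics/scene0.png")
for n,(s,k,z) in TOP0.items():
    if k in 'wk': continue
    c,a,e=lid(im,s,k,18); p=plane(I,c,z)
    # scene: estimate by ellipse fit near projection
    q=proj(J,p); 
    try:
        c2,a2,e2=lid(sc,q,k,17); p2=plane(J,c2,z); print(n,a2,np.round(c2-q,1),np.round((p2-p)*1000,1))
        o1,d1=ray(I,c);o2,d2=ray(J,c2);A=np.c_[d1,-d2];t=np.linalg.lstsq(A,o2-o1,rcond=None)[0]
        print('   tri',np.round((o1+d1*t[0]+o2+d2*t[1])/2,4),np.round(o1+d1*t[0]-o2-d2*t[1],4))
    except Exception as ex: print(n,ex)
R=cv2.Rodrigues
from scipy.spatial.transform import Rotation as Ro
s=st(); q=s["eef_rot"]; M=Ro.from_quat([q[1],q[2],q[3],q[0]]).as_matrix(); print(np.round(M,3))
cv2.imwrite("pics/sc2.png",cv2.resize(sc[120:320,60:420],None,fx=2.2,fy=2.2))
E
```

```text
old_red 266 [-0.9  0.8] [ 0.8 -2.8 -0. ]
   tri [ 0.4678 -0.0873  0.0904] [0.001  0.0016 0.    ]
old_green 112 [-7.3  3.1] [ -2.  -12.4  -0. ]
   tri [ 0.4974 -0.3701  0.0889] [ 0.0044  0.0107 -0.0029]
old_flat 499 [-0.7  1.7] [ 2.3 -3.1  0. ]
   tri [ 0.6164 -0.2213  0.0468] [ 0.0008  0.0013 -0.    ]
new_red 99 [-0.4  0.9] [ 2.  -3.2 -0. ]
   tri [0.4702 0.1149 0.0817] [0.0008 0.001  0.0002]
new_green 6 [-8.2  3.4] [ -4.3 -22.2  -0. ]
   tri [0.5966 0.1222 0.0778] [0.012  0.0137 0.0049]
new_flat 73 [-0.2  0.9] [ 2.6 -3.7  0. ]
   tri [0.4536 0.3036 0.0392] [0.0006 0.0006 0.0002]
0.1 [ 0.1817 -0.5188  0.2292] [-0.118 -0.697 -0.119  0.697] [-0.5  0.4  0.2] 0.999 [-1.32  0.35  1.65 -0.    1.14 -0.08]
[[-0.     0.33  -0.944]
 [ 0.001 -0.944 -0.33 ]
 [-1.    -0.001 -0.   ]]
```

Emit:
{"name": "servo_tool", "arguments": {
  "series": [
    [[0,0,-0.1],[0.02,0.04,0],100],
    [[0,0,-0.226],[0.04,0.085,-0.01],100],
    [[0,0,-0.226],[0.06,0.13,-0.015],100],
    [[0,0,-0.226],[0.08,0.175,-0.02],100],
    [[0,0,-0.226],[0.1,0.22,-0.025],100],
    [[0,0,-0.226],[0.12,0.265,-0.03],100],
    [[0,0,-0.226],[0.14,0.31,-0.035],100],
    [[0,0,-0.226],[0.16,0.352,-0.04],100]
  ]
}}

```text
clock: 0.9
ee_pos: [0.342, -0.1651, 0.1895]
eef_rot: [0.039, 0.706, 0.039, -0.706]
force: [1.6, -0.3, 0.0]
grip_width: 0.999
```

Emit:
{"name": "servo_tool", "arguments": {
  "series": [
    [[0,0,0],[0.02,0.044,-0.005],100],
    [[0,0,0],[0.04,0.088,-0.01],100],
    [[0,0,0],[0.06,0.132,-0.015],100],
    [[0,0,0],[0.08,0.176,-0.02],100],
    [[0,0,0],[0.1,0.22,-0.025],100],
    [[0,0,0],[0.12,0.26,-0.03],100],
    [[0,0,0],[0.128,0.282,-0.03],100],
    [[0,0,0],[0.128,0.282,-0.03],100]
  ]
}}

```text
clock: 1.7
ee_pos: [0.4702, 0.1171, 0.1592]
eef_rot: [-0.04, -0.706, -0.04, 0.706]
force: [-0.6, -0.9, 0.6]
grip_width: 0.997
```

```bash
python3 - <<'E'
from h import *
s=st(); I=camera_info("wrist"); im=grab_frame("wrist"); cv2.imwrite("pics/w1.png",im)
print(proj(I,[.4703,.1151,.084]),proj(I,[.6016,.1286,.084]))
for n,k,z,p in [('red','r',.082,[.4703,.1151,.084]),('green','g',.082,[.6016,.1286,.084])]:
    q=proj(I,p); c,a,e=lid(im,q,k,90); print(n,np.round(c,1),a,np.round(plane(I,c,z),4))
E
```

```text
1.7 [0.4702 0.1171 0.1592] [-0.04  -0.706 -0.04   0.706] [-0.6 -0.9  0.6] 0.997 [0.15 0.33 1.89 0.   0.93 1.6 ]
[291.77751429 224.01636094] [294.97320707  15.30750977]
red [265.8 220.4] 1041 [0.4702 0.1335 0.082 ]
green [293.9  28.2] 3632 [0.5949 0.1284 0.082 ]
```

View pics/w1.png

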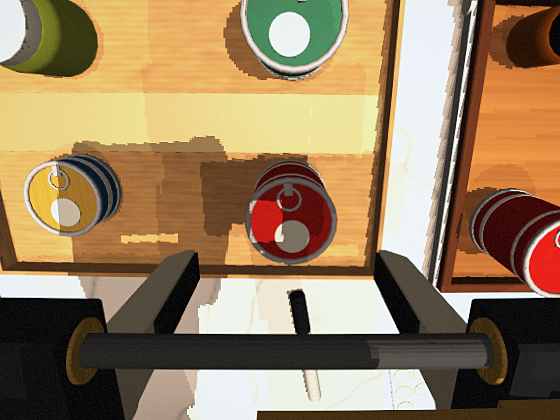

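The wrist view shows the new red lid centred at (291,221), within 3 mm of its expected place. I'll descend and grip.

Emit:
{"name": "servo_tool", "arguments": {
  "series": [
    [[0,0,0],[0.001,0,-0.03],100],
    [[0,0,0],[0.001,0,-0.06],100],
    [[0,0,0],[0.001,0,-0.09],100],
    [[0,0,0],[0.001,0,-0.114],100],
    [[0,0,0],[0.001,0,-0.114],0],
    [[0,0,0],[0.001,0,-0.114],0],
    [[0,0,0],[0.001,0,-0.114],0],
    [[0,0,0],[0.001,0,-0.114],0]
  ]
}}

```text
clock: 2.55
ee_pos: [0.4715, 0.1148, 0.0469]
eef_rot: [0.039, 0.707, 0.039, -0.705]
force: [-0.2, -1.6, 5.0]
grip_width: 0.71
```

Emit:
{"name": "servo_tool", "arguments": {
  "series": [
    [[0,0,0],[0,0,0.02],0],
    [[0,0,0],[0,0,0.06],0],
    [[0,0,0],[0,0,0.1],0],
    [[0,0,0],[0.01,-0.02,0.12],0],
    [[0,0,0],[0.025,-0.06,0.12],0],
    [[0,0,0],[0.04,-0.1,0.12],0],
    [[0,0,0],[0.055,-0.14,0.12],0],
    [[0,0,0],[0.066,-0.175,0.12],0]
  ]
}}

```text
clock: 3.35
ee_pos: [0.5372, -0.0621, 0.1663]
eef_rot: [0.039, 0.706, 0.039, -0.706]
force: [1.0, 0.5, -3.1]
grip_width: 0.707
```

Emit:
{"name": "servo_tool", "arguments": {
  "series": [
    [[0,0,0],[0.005,-0.018,0],0],
    [[0,0,0],[0.005,-0.018,0],0],
    [[0,0,0],[0.005,-0.018,0],0],
    [[0,0,0],[0.005,-0.018,-0.02],0],
    [[0,0,0],[0.005,-0.018,-0.04],0],
    [[0,0,0],[0.005,-0.018,-0.06],0],
    [[0,0,0],[0.005,-0.018,-0.06],0],
    [[0,0,0],[0.005,-0.018,-0.06],0]
  ]
}}

```text
clock: 4.15
ee_pos: [0.5417, -0.0773, 0.1062]
eef_rot: [-0.039, -0.706, -0.04, 0.706]
force: [0.5, 0.5, -3.2]
grip_width: 0.706
```

```bash
python3 - <<'E'
from h import *
s=st(); 
im=grab_frame("top"); cv2.imwrite("pics/t2.png",cv2.resize(im[120:300,270:490],None,fx=3.3,fy=3.3,interpolation=cv2.INTER_CUBIC))
im=grab_frame("wrist"); cv2.imwrite("pics/w2.png",im)
E
```

```text
4.15 [ 0.5417 -0.0773  0.1062] [-0.039 -0.706 -0.04   0.706] [ 0.5  0.5 -3.2] 0.706 [-0.23  0.51  1.76  0.    0.87  1.23]
```

View pics/t2.png

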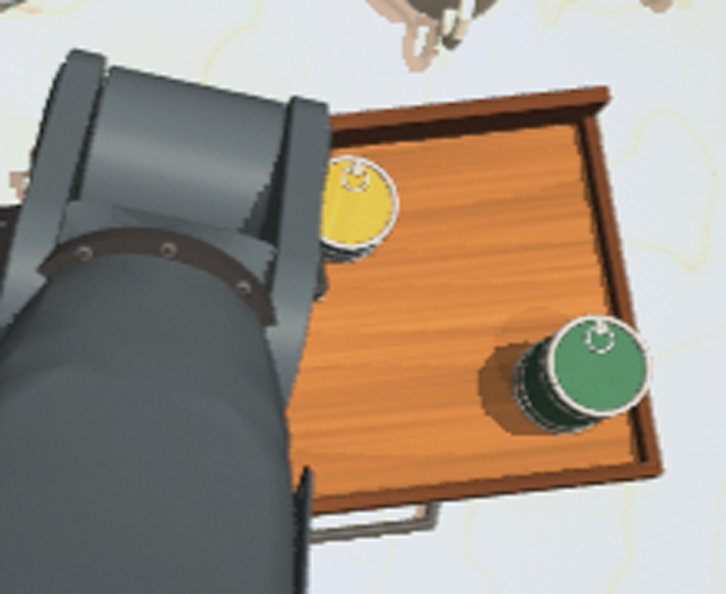

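View pics/w2.png

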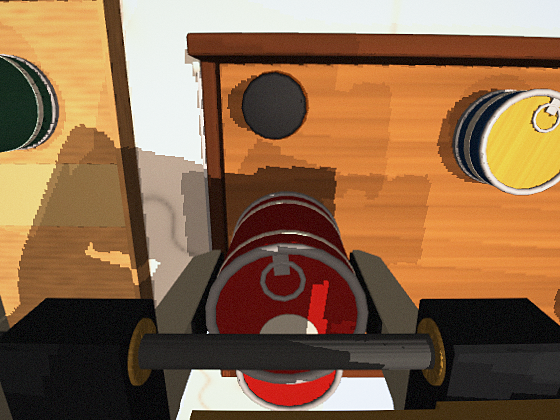

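```bash
python3 - <<'E'
from h import *
I=camera_info("wrist");s=st();p=s["ee_pos"]
for dx in(0,.033): print(np.round(proj(I,[p[0]+dx,p[1]+dx*.11,p[2]+.038]),1))
for y in (-1,1): print('side',np.round(proj(I,[p[0]-.0036*y,p[1]+.033*y,p[2]+.038]),1))
# far rim of the held lid at px (280,246); old red lid front edge (290,411)
print(np.round(plane(I,(280,245),p[2]+.038),4)-np.round(p,4)); print(plane(I,(290,411),.092))
E
```

```text
4.25 [ 0.5423 -0.0777  0.1069] [ 0.04   0.707  0.039 -0.705] [ 0.3  0.  -2.9] 0.706 [-0.23  0.5   1.76  0.    0.87  1.23]
[290.5 322. ]
[290.9 244.2]
side [374.6 321.9]
side [206.3 321.7]
[0.0323 0.0075 0.038 ]
[ 0.43892543 -0.08981284  0.092     ]
```

Emit:
{"name": "servo_tool", "arguments": {
  "series": [
    [[0,0,0],[0.002,0,-0.02],0],
    [[0,0,0],[0.002,0,-0.035],0],
    [[0,0,0],[0.002,0,-0.045],0],
    [[0,0,0],[0.002,0,-0.05],0],
    [[0,0,0],[0.002,0,-0.051],0],
    [[0,0,0],[0.002,0,-0.051],0],
    [[0,0,0],[0.002,0,-0.051],0],
    [[0,0,0],[0.002,0,-0.051],0]
  ]
}}

```text
clock: 5.05
ee_pos: [0.544, -0.0781, 0.055]
eef_rot: [0.039, 0.706, 0.039, -0.706]
force: [-0.6, 0.3, -3.4]
grip_width: 0.703
```

Emit:
{"name": "servo_tool", "arguments": {
  "series": [
    [[0,0,0],[0,0,-0.001],0],
    [[0,0,0],[0,0,-0.002],0],
    [[0,0,0],[0,0,-0.002],0],
    [[0,0,0],[0,0,-0.002],100],
    [[0,0,0],[0,0,-0.002],100],
    [[0,0,0],[0,0,-0.002],100],
    [[0,0,0],[0,0,0.03],100],
    [[0,0,0],[0,0,0.08],100]
  ]
}}

```text
clock: 5.85
ee_pos: [0.5422, -0.0778, 0.1332]
eef_rot: [-0.039, -0.704, -0.04, 0.708]
force: [0.2, -0.1, 0.5]
grip_width: 0.991
```

Emit:
{"name": "servo_tool", "arguments": {
  "series": [
    [[0,0,0],[0,0,0.025],100],
    [[0,0,0],[0.012,0.045,0.025],100],
    [[0,0,0],[0.024,0.09,0.025],100],
    [[0,0,0],[0.036,0.135,0.025],100],
    [[0,0,0],[0.048,0.18,0.025],100],
    [[0,0,0],[0.058,0.207,0.025],100],
    [[0,0,0],[0.058,0.207,0.025],100],
    [[0,0,0],[0.058,0.207,0.025],100]
  ]
}}

```text
clock: 6.65
ee_pos: [0.6015, 0.129, 0.1592]
eef_rot: [-0.04, -0.706, -0.039, 0.706]
force: [0.0, -0.4, 0.7]
grip_width: 0.998
```

```bash
python3 - <<'E'
from h import *
s=st(); I=camera_info("wrist")
w=grab_frame("wrist"); cv2.imwrite("pics/w3.png",w)
print(np.round(proj(I,[.6016,.1286,.084]),1))
im=grab_frame("top"); T=camera_info("top"); cv2.imwrite("pics/t3.png",cv2.resize(im[120:300,270:490],None,fx=3.3,fy=3.3,interpolation=cv2.INTER_CUBIC))
q=proj(T,[.543,-.078,.092]);print(q)
for n,k,s in [('old',"r",(317,246)),('new','r',q)]:
    c,a,e=lid(im,s,k,15); print(n,a,np.round(e[1],1),np.round(plane(T,c,.091),4))
E
```

```text
6.65 [0.6015 0.129  0.1592] [-0.04  -0.706 -0.039  0.706] [ 0.  -0.4  0.7] 0.998 [ 0.14  0.54  1.54 -0.    1.06  1.59]
[289.4 223.8]
[312.1326667  209.69831502]
old 515 [26.6 27.4] [ 0.4685 -0.0865  0.091 ]
new 387 [26.  26.7] [ 0.5428 -0.0773  0.091 ]
```

View pics/t3.png

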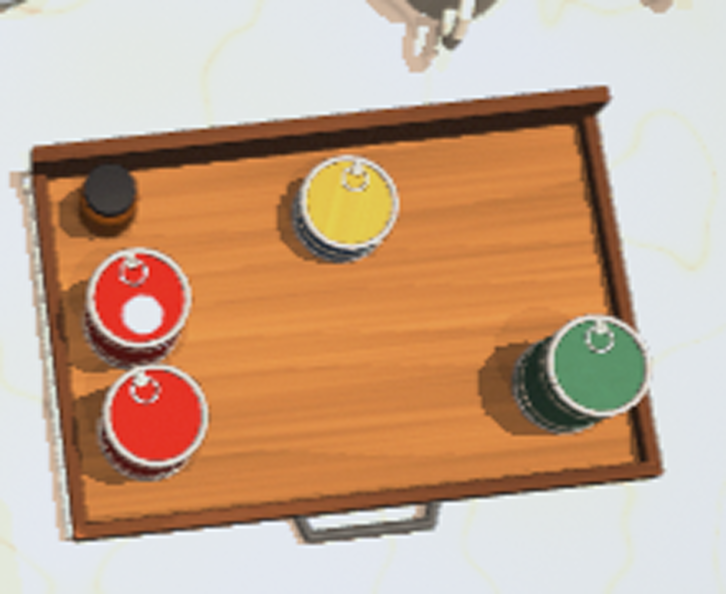

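View pics/w3.png

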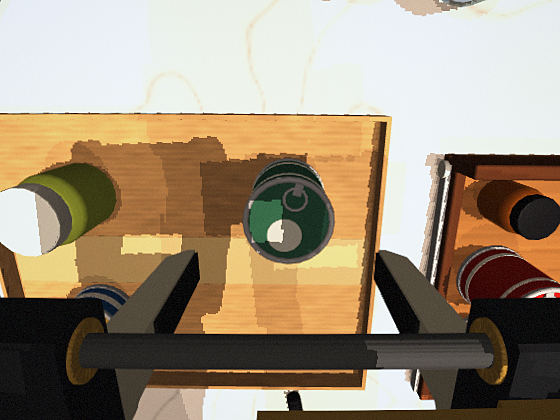

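The new red tin stands 75 mm behind old red, so the gap is about 9 mm, and it's well in line. The new green tin is centred in the wrist view at (288,219), so I'll grip it now.

Emit:
{"name": "servo_tool", "arguments": {
  "series": [
    [[0,0,0],[0.001,0,-0.03],100],
    [[0,0,0],[0.001,0,-0.06],100],
    [[0,0,0],[0.001,0,-0.09],100],
    [[0,0,0],[0.001,0,-0.112],100],
    [[0,0,0],[0.001,0,-0.112],0],
    [[0,0,0],[0.001,0,-0.112],0],
    [[0,0,0],[0.001,0,-0.112],0],
    [[0,0,0],[0.001,0,-0.112],0]
  ]
}}

```text
clock: 7.55
ee_pos: [0.6036, 0.1287, 0.0491]
eef_rot: [0.039, 0.707, 0.039, -0.705]
force: [0.0, -1.0, 5.4]
grip_width: 0.706
```

Emit:
{"name": "servo_tool", "arguments": {
  "series": [
    [[0,0,0],[0,0,0.02],0],
    [[0,0,0],[0,0,0.06],0],
    [[0,0,0],[0,0,0.1],0],
    [[0,0,0],[0,-0.02,0.125],0],
    [[0,0,0],[-0.003,-0.06,0.125],0],
    [[0,0,0],[-0.006,-0.105,0.125],0],
    [[0,0,0],[-0.009,-0.15,0.125],0],
    [[0,0,0],[-0.012,-0.195,0.125],0]
  ]
}}

```text
clock: 8.35
ee_pos: [0.5903, -0.0677, 0.1733]
eef_rot: [0.039, 0.706, 0.039, -0.706]
force: [0.7, 0.7, -3.1]
grip_width: 0.705
```

Emit:
{"name": "servo_tool", "arguments": {
  "series": [
    [[0,0,0],[-0.003,-0.045,0],0],
    [[0,0,0],[-0.006,-0.09,0],0],
    [[0,0,0],[-0.009,-0.135,0],0],
    [[0,0,0],[-0.012,-0.18,0],0],
    [[0,0,0],[-0.015,-0.225,0],0],
    [[0,0,0],[-0.017,-0.26,0],0],
    [[0,0,0],[-0.017,-0.28,0],0],
    [[0,0,0],[-0.017,-0.2895,0],0]
  ]
}}

```text
clock: 9.15
ee_pos: [0.5732, -0.3574, 0.1729]
eef_rot: [0.039, 0.706, 0.038, -0.706]
force: [0.3, 1.1, -3.0]
grip_width: 0.707
```

Emit:
{"name": "servo_tool", "arguments": {
  "series": [
    [[0,0,0],[0,0,0],0],
    [[0,0,0],[0,0,0],0],
    [[0,0,0],[0,0,-0.02],0],
    [[0,0,0],[0,0,-0.04],0],
    [[0,0,0],[0,0,-0.06],0],
    [[0,0,0],[0,0,-0.065],0],
    [[0,0,0],[0,0,-0.065],0],
    [[0,0,0],[0,0,-0.065],0]
  ]
}}

```text
clock: 9.95
ee_pos: [0.5744, -0.3554, 0.1088]
eef_rot: [0.04, 0.706, 0.039, -0.706]
force: [-0.3, 0.3, -2.5]
grip_width: 0.703
```

```bash
python3 - <<'E'
from h import *
s=st();p=s["ee_pos"];I=camera_info("wrist")
w=grab_frame("wrist"); cv2.imwrite("pics/w4.png",w)
print(np.round(proj(I,[p[0]+.033,p[1]+.0036,p[2]+.038]),1),'old lid ctr/front/sides',[np.round(proj(I,[.4988+a*.9939-b*.11,-.3632+a*.11+b*.994,.092]),1).tolist() for a,b in((0,0),(-.033,0),(0,-.033),(0,.033))])
E
```

```text
9.95 [ 0.5744 -0.3554  0.1088] [ 0.04   0.706  0.039 -0.706] [-0.3  0.3 -2.5] 0.703 [-0.62  0.7   1.39  0.    1.04  0.84]
[290.9 244.3] old lid ctr/front/sides [[288.2, 373.2], [288.1, 414.2], [342.1, 373.0], [234.4, 373.0]]
```

View pics/w4.png

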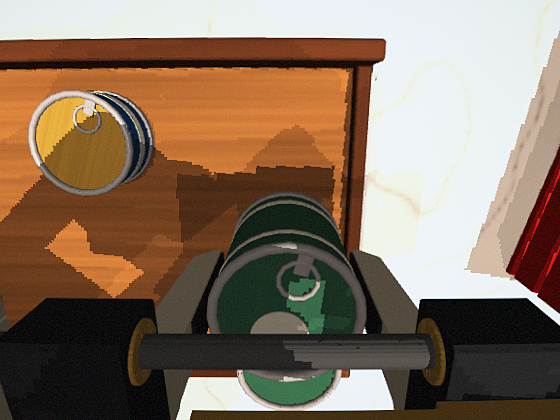

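The wrist view shows the held green lid with its far rim at row 245, and the old green lid below it spans columns 235–342, as predicted. I'll set it down.

Emit:
{"name": "servo_tool", "arguments": {
  "series": [
    [[0,0,0],[0,0,-0.02],0],
    [[0,0,0],[0,0,-0.038],0],
    [[0,0,0],[0,0,-0.047],0],
    [[0,0,0],[0,0,-0.05],0],
    [[0,0,0],[0,0,-0.052],0],
    [[0,0,0],[0,0,-0.053],0],
    [[0,0,0],[0,0,-0.053],0],
    [[0,0,0],[0,0,-0.053],0]
  ]
}}

```text
clock: 10.8
ee_pos: [0.574, -0.3557, 0.0572]
eef_rot: [0.039, 0.706, 0.039, -0.706]
force: [-7.2, 3.8, 10.7]
grip_width: 0.708
```

Emit:
{"name": "servo_tool", "arguments": {
  "series": [
    [[0,0,0],[0,0,0],0],
    [[0,0,0],[0,0,0],100],
    [[0,0,0],[0,0,0],100],
    [[0,0,0],[0,0,0],100],
    [[0,0,0],[0,0,0.02],100],
    [[0,0,0],[0,0,0.06],100],
    [[0,0,0],[0,0,0.1],100],
    [[0,0,0],[0,0,0.11],100]
  ]
}}

```text
clock: 11.6
ee_pos: [0.5755, -0.3567, 0.1698]
eef_rot: [0.041, 0.708, 0.038, -0.704]
force: [0.0, -0.1, 0.8]
grip_width: 0.997
```

Emit:
{"name": "servo_tool", "arguments": {
  "series": [
    [[0,0,0],[-0.004,0.03,0],100],
    [[0,0,0],[-0.012,0.075,0],100],
    [[0,0,0],[-0.02,0.12,0],100],
    [[0,0,0],[-0.028,0.165,0],100],
    [[0,0,0],[-0.036,0.21,0],100],
    [[0,0,0],[-0.044,0.255,0],100],
    [[0,0,0],[-0.052,0.3,0],100],
    [[0,0,0],[-0.06,0.345,0],100]
  ]
}}

```text
clock: 12.4
ee_pos: [0.5131, -0.0089, 0.1644]
eef_rot: [0.039, 0.706, 0.039, -0.706]
force: [2.0, 0.0, -0.7]
grip_width: 1.001
```

Emit:
{"name": "servo_tool", "arguments": {
  "series": [
    [[0,0,0],[-0.008,0.045,0],100],
    [[0,0,0],[-0.016,0.09,0],100],
    [[0,0,0],[-0.024,0.135,0],100],
    [[0,0,0],[-0.032,0.18,0],100],
    [[0,0,0],[-0.04,0.225,0],100],
    [[0,0,0],[-0.048,0.27,-0.01],100],
    [[0,0,0],[-0.056,0.305,-0.02],100],
    [[0,0,0],[-0.06,0.3135,-0.03],100]
  ]
}}

```text
clock: 13.2
ee_pos: [0.4529, 0.3057, 0.1339]
eef_rot: [0.04, 0.706, 0.04, -0.706]
force: [-0.9, 0.9, 0.4]
grip_width: 0.999
```

```bash
python3 - <<'E'
from h import *
s=st(); I=camera_info("wrist")
w=grab_frame("wrist"); cv2.imwrite("pics/w5.png",w)
print([np.round(proj(I,[.4536+a,.3031+b,.042]),1).tolist() for a,b in((0,0),(.033,0),(-.033,0),(0,.033),(0,-.033))])
im=grab_frame("top"); T=camera_info("top"); cv2.imwrite("pics/t5.png",cv2.resize(im[120:300,270:490],None,fx=3.3,fy=3.3,interpolation=cv2.INTER_CUBIC))
q=proj(T,[.573,-.355,.092])
for n,k,s,z in [('oldr',"r",(317,246),.091),('newr','r',(312,210),.091),('oldg','g',(451,231),.091),('newg','g',q,.091),('oldf','y',(376,182),.05)]:
    c,a,e=lid(im,s,k,15); print(n,a,np.round(e[1],1),np.round(plane(T,c,z),4))
E
```

```text
13.2 [0.4529 0.3057 0.1339] [ 0.04   0.706  0.04  -0.706] [-0.9  0.9  0.4] 0.999 [0.51 0.46 1.75 0.   0.93 1.97]
[[292.3, 215.7], [297.7, 172.6], [287.4, 255.7], [248.4, 211.0], [335.9, 220.4]]
oldr 515 [26.7 27.4] [ 0.4684 -0.0864  0.091 ]
newr 385 [25.9 26.7] [ 0.5427 -0.0772  0.091 ]
oldg 489 [25.4 27.5] [ 0.499  -0.3635  0.091 ]
newg 334 [24.7 26.9] [ 0.5722 -0.3542  0.091 ]
oldf 475 [24.5 25.8] [ 0.6161 -0.2201  0.05  ]
```

View pics/t5.png

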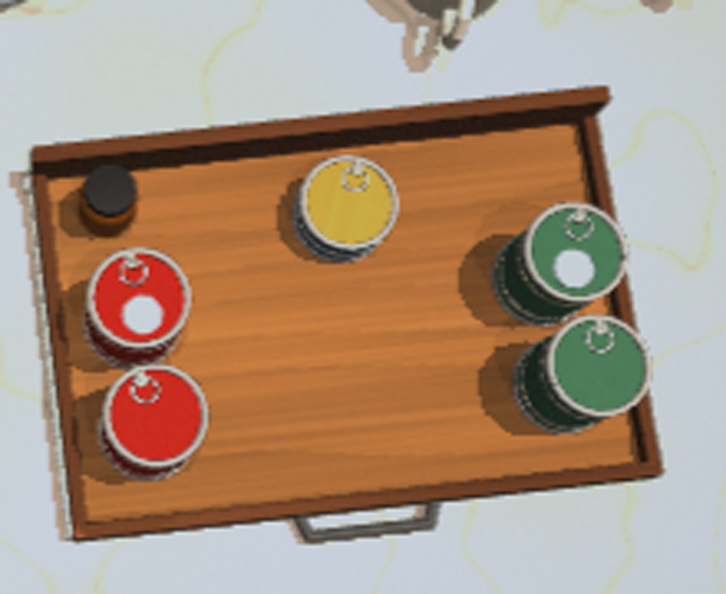

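View pics/w5.png

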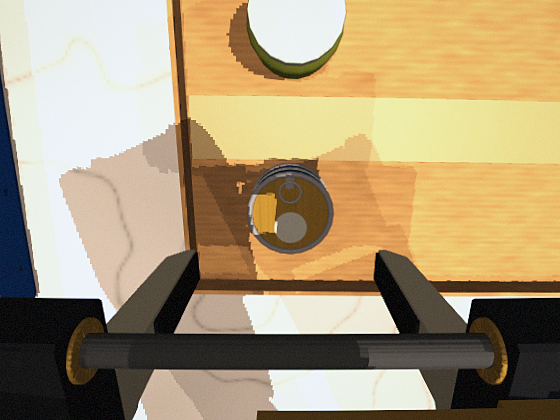

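New green is 74 mm behind old green, a gap of about 8 mm, and it stands straight. The fish tin in the carton, at (290,212) in the wrist view, is centred too. Gripping it low.

Emit:
{"name": "servo_tool", "arguments": {
  "series": [
    [[0,0,0],[0.001,0,-0.035],100],
    [[0,0,0],[0.001,0,-0.07],100],
    [[0,0,0],[0.001,0,-0.1],100],
    [[0,0,0],[0.001,0,-0.111],100],
    [[0,0,0],[0.001,0,-0.111],100],
    [[0,0,0],[0.001,0,-0.111],0],
    [[0,0,0],[0.001,0,-0.111],0],
    [[0,0,0],[0.001,0,-0.111],0]
  ]
}}

```text
clock: 14.1
ee_pos: [0.4554, 0.3032, 0.0249]
eef_rot: [0.039, 0.707, 0.039, -0.705]
force: [-0.3, -1.0, 0.4]
grip_width: 0.793
```

Emit:
{"name": "servo_tool", "arguments": {
  "series": [
    [[0,0,0],[0,0,0],0],
    [[0,0,0],[0,0,0.02],0],
    [[0,0,0],[0,0,0.06],0],
    [[0,0,0],[0,0,0.1],0],
    [[0,0,0],[0,-0.02,0.125],0],
    [[0,0,0],[0.002,-0.06,0.125],0],
    [[0,0,0],[0.004,-0.105,0.125],0],
    [[0,0,0],[0.006,-0.15,0.125],0]
  ]
}}

```text
clock: 14.9
ee_pos: [0.4605, 0.1516, 0.1491]
eef_rot: [0.04, 0.706, 0.04, -0.706]
force: [0.9, -0.6, -2.4]
grip_width: 0.707
```

Emit:
{"name": "servo_tool", "arguments": {
  "series": [
    [[0,0,0],[0.003,-0.045,0],0],
    [[0,0,0],[0.006,-0.09,0],0],
    [[0,0,0],[0.009,-0.135,0],0],
    [[0,0,0],[0.012,-0.18,0],0],
    [[0,0,0],[0.015,-0.225,0],0],
    [[0,0,0],[0.018,-0.27,0],0],
    [[0,0,0],[0.021,-0.315,0],0],
    [[0,0,0],[0.023,-0.35,0],0]
  ]
}}

```text
clock: 15.7
ee_pos: [0.4836, -0.1995, 0.1489]
eef_rot: [0.039, 0.706, 0.039, -0.706]
force: [-0.3, 0.4, -1.9]
grip_width: 0.702
```

Emit:
{"name": "servo_tool", "arguments": {
  "series": [
    [[0,0,0],[0.001,-0.02,0],0],
    [[0,0,0],[0.001,-0.029,0],0],
    [[0,0,0],[0.001,-0.029,-0.02],0],
    [[0,0,0],[0.001,-0.029,-0.055],0],
    [[0,0,0],[0.001,-0.029,-0.09],0],
    [[0,0,0],[0.001,-0.029,-0.1],0],
    [[0,0,0],[0.001,-0.029,-0.1],0],
    [[0,0,0],[0.001,-0.029,-0.1],0]
  ]
}}

```text
clock: 16.5
ee_pos: [0.4855, -0.2261, 0.05]
eef_rot: [0.04, 0.706, 0.039, -0.706]
force: [0.4, -0.6, -1.1]
grip_width: 0.703
```

```bash
python3 - <<'E'
from h import *
s=st();p=s["ee_pos"];I=camera_info("wrist")
w=grab_frame("wrist"); cv2.imwrite("pics/w6.png",w)
print(p,np.round(proj(I,[p[0]+.033,p[1]+.0036,p[2]+.016]),1),np.round(proj(I,[p[0],p[1],p[2]+.016]),1))
E
```

```text
16.5 [ 0.4855 -0.2261  0.05  ] [ 0.04   0.706  0.039 -0.706] [ 0.4 -0.6 -1.1] 0.703 [-0.52  0.58  1.82  0.    0.74  0.94]
[ 0.48550917 -0.22613311  0.04996175] [290.3 223.7] [290.  292.6]
```

View pics/w6.png

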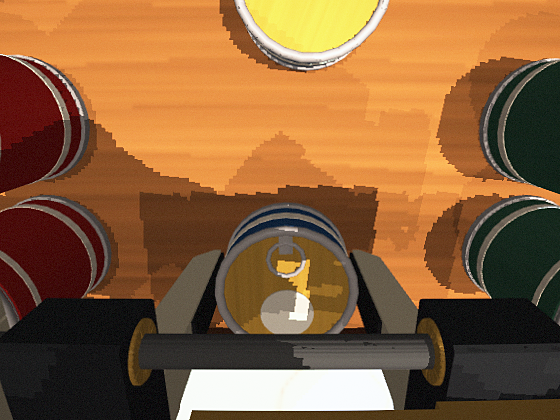

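Emit:
{"name": "servo_tool", "arguments": {
  "series": [
    [[0,0,0],[0,0,-0.008],0],
    [[0,0,0],[0,0,-0.012],0],
    [[0,0,0],[0,0,-0.014],0],
    [[0,0,0],[0,0,-0.015],0],
    [[0,0,0],[0,0,-0.016],0],
    [[0,0,0],[0,0,-0.017],0],
    [[0,0,0],[0,0,-0.017],0],
    [[0,0,0],[0,0,-0.017],0]
  ]
}}

```text
clock: 17.35
ee_pos: [0.4848, -0.2261, 0.0324]
eef_rot: [0.039, 0.706, 0.039, -0.706]
force: [-3.0, 1.0, 9.3]
grip_width: 0.705
```

Contact made. I'll release and go up.

Emit:
{"name": "servo_tool", "arguments": {
  "series": [
    [[0,0,0],[0,0,0.001],100],
    [[0,0,0],[0,0,0.001],100],
    [[0,0,0],[0,0,0.001],100],
    [[0,0,0],[0,0,0.001],100],
    [[0,0,0],[0,0,0.03],100],
    [[0,0,0],[0,0,0.07],100],
    [[0,0,0],[0.03,0,0.1],100],
    [[0,0,0],[0.07,0.002,0.11],100]
  ]
}}

```text
clock: 18.15
ee_pos: [0.5561, -0.2249, 0.1454]
eef_rot: [0.039, 0.707, 0.038, -0.705]
force: [-0.2, -0.6, -0.3]
grip_width: 1.001
```

Emit:
{"name": "servo_tool", "arguments": {
  "series": [
    [[0,0,0],[0.04,0.002,0],100],
    [[0,0,0],[0.061,0.004,0],100],
    [[0,0,0],[0.061,0.004,0],100],
    [[0,0,0],[0.061,0.004,0],100],
    [[0,0,0],[0.061,0.004,0],100],
    [[0,0,0],[0.061,0.004,0],100],
    [[0,0,0],[0.061,0.004,0],100],
    [[0,0,0],[0.061,0.004,0],100]
  ]
}}

```text
clock: 18.95
ee_pos: [0.6155, -0.2202, 0.1418]
eef_rot: [0.039, 0.706, 0.039, -0.706]
force: [-0.4, 1.1, -0.6]
grip_width: 1.002
```

```bash
python3 - <<'E'
from h import *
s=st(); I=camera_info("wrist")
w=grab_frame("wrist"); cv2.imwrite("pics/w7.png",w)
print([np.round(proj(I,[.616+a,-.22+b,.05]),1).tolist() for a,b in((0,0),(.033,0),(-.033,0),(0,.033),(0,-.033))])
sc=grab_frame("scene"); cv2.imwrite("pics/s7.png",sc)
E
```

```text
18.95 [ 0.6155 -0.2202  0.1418] [ 0.039  0.706  0.039 -0.706] [-0.4  1.1 -0.6] 1.002 [-0.41  0.63  1.44  0.    1.07  1.05]
[[288.4, 215.6], [293.5, 172.5], [283.7, 255.6], [244.5, 211.1], [332.1, 220.2]]
```

View pics/w7.png

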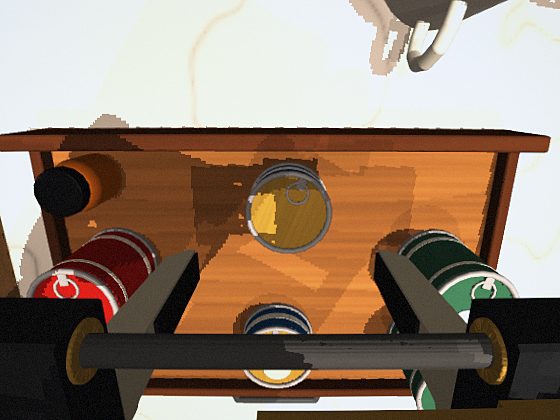

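View pics/s7.png

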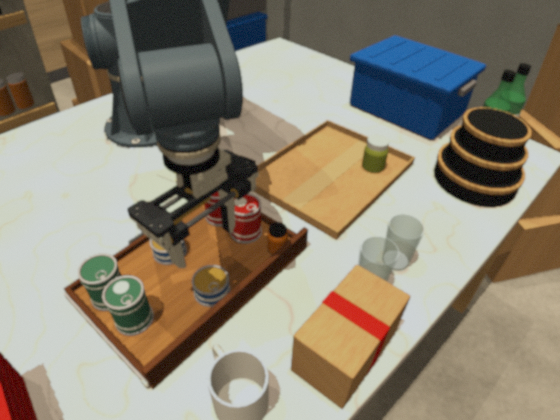

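Emit:
{"name": "servo_tool", "arguments": {
  "series": [
    [[0,0,0],[0.001,0,-0.035],100],
    [[0,0,0],[0.001,0,-0.07],100],
    [[0,0,0],[0.001,0,-0.1],100],
    [[0,0,0],[0.001,0,-0.11],100],
    [[0,0,0],[0.001,0,-0.11],100],
    [[0,0,0],[0.001,0,-0.11],0],
    [[0,0,0],[0.001,0,-0.11],0],
    [[0,0,0],[0.001,0,-0.11],0]
  ]
}}

```text
clock: 19.85
ee_pos: [0.6175, -0.2204, 0.0331]
eef_rot: [0.039, 0.707, 0.039, -0.705]
force: [0.4, 0.8, -0.3]
grip_width: 0.788
```

Emit:
{"name": "servo_tool", "arguments": {
  "series": [
    [[0,0,0],[0,0,0],0],
    [[0,0,0],[0,0,0.02],0],
    [[0,0,0],[0,0,0.06],0],
    [[0,0,0],[0,0,0.1],0],
    [[0,0,0],[0,0.02,0.13],0],
    [[0,0,0],[0,0.065,0.13],0],
    [[0,0,0],[0,0.11,0.13],0],
    [[0,0,0],[0,0.15,0.13],0]
  ]
}}

```text
clock: 20.65
ee_pos: [0.6164, -0.0683, 0.1621]
eef_rot: [0.039, 0.706, 0.039, -0.706]
force: [0.7, 0.9, -2.2]
grip_width: 0.707
```

Emit:
{"name": "servo_tool", "arguments": {
  "series": [
    [[0,0,0],[0,0.045,0],0],
    [[0,0,0],[0,0.09,0],0],
    [[0,0,0],[0,0.135,0],0],
    [[0,0,0],[0,0.17,0],0],
    [[0,0,0],[0,0.2,0],0],
    [[0,0,0],[0,0.2,0],0],
    [[0,0,0],[0,0.2,0],0],
    [[0,0,0],[0,0.2,0],0]
  ]
}}

```text
clock: 21.45
ee_pos: [0.6168, 0.129, 0.1617]
eef_rot: [-0.039, -0.706, -0.039, 0.706]
force: [-0.4, -0.1, -1.2]
grip_width: 0.705
```

```bash
python3 - <<'E'
from h import *
s=st();p=s["ee_pos"]; I=camera_info("wrist")
w=grab_frame("wrist"); cv2.imwrite("pics/w8.png",w)
print([np.round(proj(I,[p[0]+a,p[1]+b,p[2]+.020]),1).tolist() for a,b in((0,0),(.033,.0036),(-.0036,.033),(.0036,-.033))])
im=grab_frame("top"); T=camera_info("top"); cv2.imwrite("pics/t8.png",cv2.resize(im[120:300,270:490],None,fx=3.3,fy=3.3,interpolation=cv2.INTER_CUBIC))
q=proj(T,[.484,-.225,.05]);R={}
for n,k,s,z in [('oldr',"r",(317,246),.091),('newr','r',(312,210),.091),('oldg','g',(451,231),.091),('newg','g',(444,196),.091),('newf','y',q,.05)]:
    c,a,e=lid(im,s,k,15); R[n]=plane(T,c,z);print(n,a,np.round(e[1],1),np.round(R[n],4))
m=(R['oldr']+R['oldg'])/2-R['newf'];print(np.round(m,4))
E
```

```text
21.45 [0.6168 0.129  0.1617] [-0.039 -0.706 -0.039  0.706] [-0.4 -0.1 -1.2] 0.705 [ 0.13  0.57  1.49 -0.    1.08  1.59]
[[290.0, 297.4], [290.3, 227.1], [215.1, 297.2], [364.9, 297.3]]
oldr 515 [26.6 27.4] [ 0.4685 -0.0865  0.091 ]
newr 386 [26.  26.7] [ 0.5428 -0.0773  0.091 ]
oldg 488 [25.4 27.5] [ 0.499  -0.3635  0.091 ]
newg 330 [24.7 26.8] [ 0.5723 -0.3541  0.091 ]
newf 396 [25.8 26.5] [ 0.4834 -0.2245  0.05  ]
[ 0.0003 -0.0004  0.041 ]
```

View pics/t8.png

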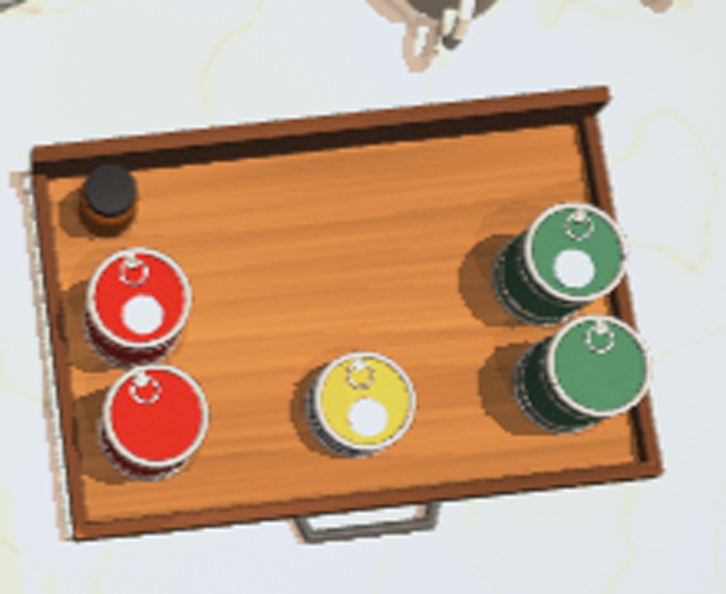

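View pics/w8.png

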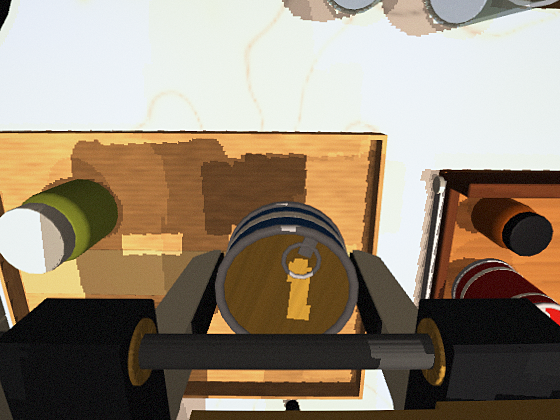

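Emit:
{"name": "servo_tool", "arguments": {
  "series": [
    [[0,0,0],[-0.008,-0.025,0],0],
    [[0,0,0],[-0.023,-0.065,0],0],
    [[0,0,0],[-0.039,-0.105,0],0],
    [[0,0,0],[-0.054,-0.145,0],0],
    [[0,0,0],[-0.069,-0.185,0],0],
    [[0,0,0],[-0.084,-0.225,0],0],
    [[0,0,0],[-0.099,-0.265,0],0],
    [[0,0,0],[-0.114,-0.305,0],0]
  ]
}}

```text
clock: 22.35
ee_pos: [0.5017, -0.1773, 0.1619]
eef_rot: [0.039, 0.706, 0.039, -0.706]
force: [0.4, 0.2, -2.4]
grip_width: 0.704
```

Emit:
{"name": "servo_tool", "arguments": {
  "series": [
    [[0,0,0],[-0.012,-0.035,0],0],
    [[0,0,0],[-0.018,-0.051,0],0],
    [[0,0,0],[-0.018,-0.051,-0.01],0],
    [[0,0,0],[-0.018,-0.051,-0.03],0],
    [[0,0,0],[-0.018,-0.051,-0.055],0],
    [[0,0,0],[-0.018,-0.051,-0.07],0],
    [[0,0,0],[-0.018,-0.051,-0.07],0],
    [[0,0,0],[-0.018,-0.051,-0.07],0]
  ]
}}

```text
clock: 23.15
ee_pos: [0.4849, -0.2257, 0.0917]
eef_rot: [-0.039, -0.706, -0.039, 0.706]
force: [0.4, -0.5, -0.6]
grip_width: 0.703
```

```bash
python3 - <<'E'
from h import *
s=st()
w=grab_frame("wrist"); cv2.imwrite("pics/w9.png",w)
sc=grab_frame("scene"); cv2.imwrite("pics/s9.png",cv2.resize(sc[150:350,60:320],None,fx=3,fy=3))
E
```

```text
23.15 [ 0.4849 -0.2257  0.0917] [-0.039 -0.706 -0.039  0.706] [ 0.4 -0.5 -0.6] 0.703 [-0.52  0.51  1.8   0.    0.83  0.94]
```

View pics/s9.png

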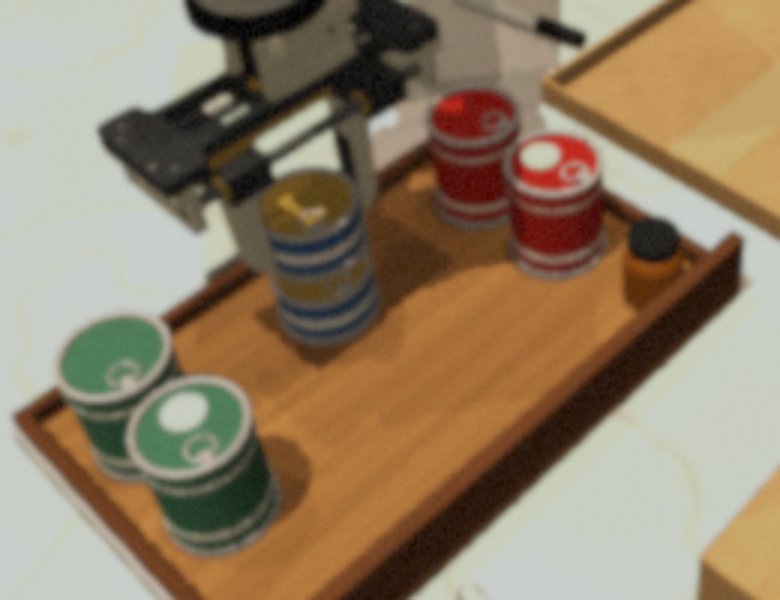

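View pics/w9.png

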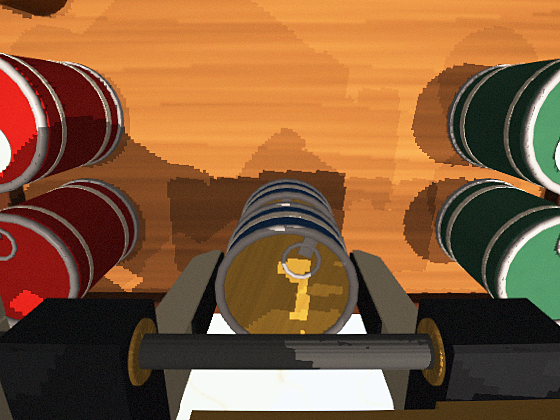

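The held fish tin is over the new one and in line with it in both views. Lowering gently.

Emit:
{"name": "servo_tool", "arguments": {
  "series": [
    [[0,0,0],[0,0,-0.008],0],
    [[0,0,0],[0,0,-0.014],0],
    [[0,0,0],[0,0,-0.017],0],
    [[0,0,0],[0,0,-0.018],0],
    [[0,0,0],[0,0,-0.019],0],
    [[0,0,0],[0,0,-0.02],0],
    [[0,0,0],[0,0,-0.021],0],
    [[0,0,0],[0,0,-0.021],0]
  ]
}}

```text
clock: 24.05
ee_pos: [0.4848, -0.2261, 0.0706]
eef_rot: [0.039, 0.706, 0.039, -0.706]
force: [-0.2, -0.1, -1.0]
grip_width: 0.704
```

Emit:
{"name": "servo_tool", "arguments": {
  "series": [
    [[0,0,0],[0,0,-0.001],0],
    [[0,0,0],[0,0,-0.0015],0],
    [[0,0,0],[0,0,-0.002],0],
    [[0,0,0],[0,0,-0.002],0],
    [[0,0,0],[0,0,-0.002],0],
    [[0,0,0],[0,0,-0.002],0],
    [[0,0,0],[0,0,-0.002],0],
    [[0,0,0],[0,0,-0.002],0]
  ]
}}

```text
clock: 24.85
ee_pos: [0.4849, -0.2261, 0.0705]
eef_rot: [0.039, 0.706, 0.039, -0.706]
force: [-8.2, 4.0, 23.6]
grip_width: 0.711
```

Emit:
{"name": "servo_tool", "arguments": {
  "series": [
    [[0,0,0],[0,0,0.001],0],
    [[0,0,0],[0,0,0.002],0],
    [[0,0,0],[0,0,0.002],0],
    [[0,0,0],[0,0,0.002],100],
    [[0,0,0],[0,0,0.002],100],
    [[0,0,0],[0,0,0.002],100],
    [[0,0,0],[0,0,0.002],100],
    [[0,0,0],[0,0,0.015],100]
  ]
}}

```text
clock: 25.65
ee_pos: [0.484, -0.2256, 0.0828]
eef_rot: [-0.039, -0.705, -0.04, 0.707]
force: [0.5, -0.0, 0.8]
grip_width: 0.995
```

Emit:
{"name": "servo_tool", "arguments": {
  "series": [
    [[0,0,0],[0,0,0.03],100],
    [[0,0,0],[0,0,0.06],100],
    [[0,0,0],[0,0,0.09],100],
    [[0,0,0],[0.03,0.03,0.09],100],
    [[0,0,0],[0.055,0.07,0.09],100],
    [[0,0,0],[0.08,0.11,0.09],100],
    [[0,0,0],[0.1,0.155,0.09],100],
    [[0,0,0],[0.11,0.2,0.09],100]
  ]
}}

```text
clock: 26.45
ee_pos: [0.596, -0.0242, 0.1747]
eef_rot: [0.039, 0.707, 0.039, -0.706]
force: [0.1, -1.0, 0.5]
grip_width: 0.997
```

Emit:
{"name": "servo_tool", "arguments": {
  "series": [
    [[0,0,0],[0,0.045,0],100],
    [[0,0,0],[0,0.09,0],100],
    [[0,0,0],[0,0.13,0],100],
    [[0,0,0],[0,0.16,0],100],
    [[0,0,0],[0,0.16,0],100],
    [[0,0,0],[0,0.16,0],100],
    [[0,0,0],[0,0.16,0],100],
    [[0,0,0],[0,0.16,0],100]
  ]
}}

```text
clock: 27.25
ee_pos: [0.5949, 0.1328, 0.1739]
eef_rot: [0.039, 0.706, 0.039, -0.706]
force: [-0.1, -0.0, 0.3]
grip_width: 0.998
```

```bash
python3 - <<'E'
from h import *
s=st()
sc=grab_frame("scene"); cv2.imwrite("pics/s10.png",cv2.resize(sc[150:350,60:320],None,fx=3,fy=3))
im=grab_frame("top"); T=camera_info("top"); cv2.imwrite("pics/t10.png",cv2.resize(im[120:300,270:490],None,fx=3.3,fy=3.3,interpolation=cv2.INTER_CUBIC))
q=proj(T,[.484,-.225,.088]);R={}
for n,k,s,z in [('oldr',"r",(317,246),.091),('newr','r',(312,210),.091),('oldg','g',(451,231),.091),('newg','g',(444,196),.091),('oldf','y',q,.087)]:
    c,a,e=lid(im,s,k,15); R[n]=plane(T,c,z);print(n,a,np.round(e[1],1),np.round(R[n],4))
m=(R['oldr']+R['oldg'])/2-R['oldf'];print(np.round(m,4))
E
```

```text
27.25 [0.5949 0.1328 0.1739] [ 0.039  0.706  0.039 -0.706] [-0.1 -0.   0.3] 0.998 [ 0.14  0.52  1.54 -0.    1.08  1.6 ]
oldr 516 [26.7 27.4] [ 0.4685 -0.0865  0.091 ]
newr 384 [26.  26.7] [ 0.5428 -0.0773  0.091 ]
oldg 489 [25.5 27.4] [ 0.499  -0.3635  0.091 ]
newg 332 [24.7 26.9] [ 0.5723 -0.3542  0.091 ]
oldf 546 [26.4 27.4] [ 0.484  -0.2247  0.087 ]
[-0.0002 -0.0003  0.004 ]
```

View pics/t10.png

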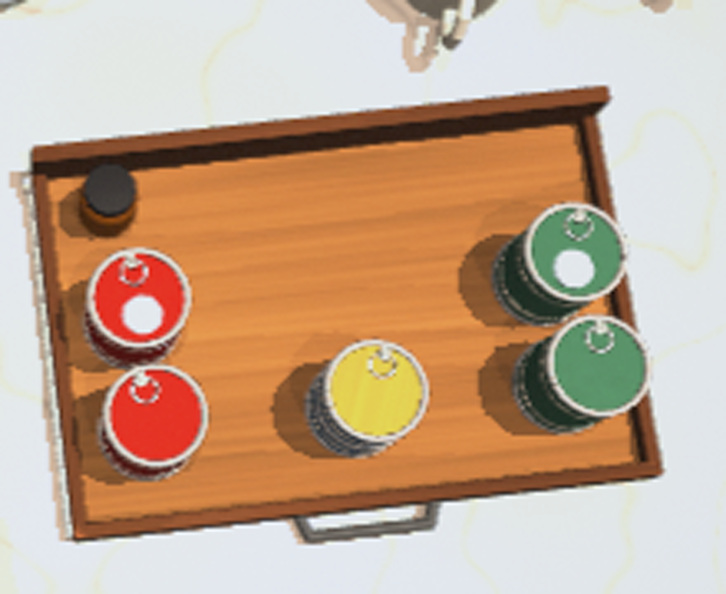

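View pics/s10.png

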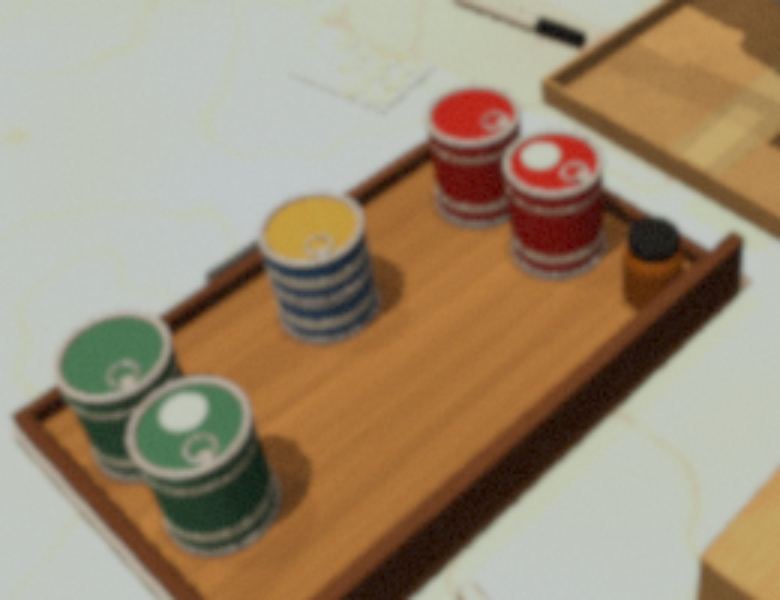

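All tins stand as asked. The stack is centred to within 1 mm and upright, and the robot is clear. Handing in.

```bash
python3 - <<'E'
from plant import manip
print(manip.close_job())
E
```

```text
the job is handed in; nothing more can be done
None
```

The pantry tray is set up as asked, and the job was handed in at about 27 s of the 112 s allowed, with the robot clear of everything. I read "no more than a finger's width from it" as the gap to the old tin. A tin at the back board would have hit the spice jar on the red side.

I worked in this order: new red behind old red, new green behind old green, new fish tin between the old tall tins, then the old fish tin on top of it.

**Last checks (final top and scene views):**
- **New red:** centre 75 mm behind old red, a gap of about 9 mm, in line to about 1 mm.
- **New green:** centre 74 mm behind old green, a gap of about 8 mm, in line to about 1–2 mm.
- **Fish tins:** the new one was within 0.5 mm of the midpoint before stacking. The old one on top is also within 0.5 mm of it, and the stack looks square and upright.
- **Old tall tins:** moved less than 1 mm by the measurements.
- **Spice and pickle jars:** they look unmoved in the pictures, but I did not re-measure them. The last picture with the pickle jar in it was taken before I stacked the fish tins.

**Disagreements:** the wrist camera differed from the top camera by up to about 3 mm along x. The placed positions agreed with the top camera. The highest force I read was about 25 N, when the stacked tin touched down; I backed off 2 mm before releasing it.

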